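Put the laser printer back in service after a paper jam

ROBOT

A 6-joint arm with a two-finger parallel gripper is mounted at the origin on the work surface. World frame = base frame: x ahead of the robot, y to its left, z up, the work surface at z = 0. Lengths are in mm, angles in rad, forces in N, time in s.
With the tool pointing down it reaches from about 300 to 775 mm from the base axis. Payload 14.6 kg.
Tool frame: the origin (TCP) lies on the centre line of the jaws, within the pads' length; the fingertips stand manip.finger_overhang ahead of it and the grasp point (between the pads) lies 11 mm behind it (manip.finger_overhang is the distance from the TCP to the fingertips, in mm); y points along the fingers, x is the direction in which the jaws open and shut, and the axes are right-handed (so a half turn about y gives the same grasp; the last joint's range is limited). The gripper opens to 94 mm and grips with 3 to 60 N. Pads are 16 mm wide; open, the fingers measure 119 mm over their backs; the gripper's body (75 mm by 177 mm) begins 78 mm behind the grasp point.
Start: joints at [-1.359, 0.3, 1.521, -0, 1.321, -0.067], TCP at [151.354, -528.754, 213.446] pointing down, gripper open.
Joint ranges: [-3.03, 3.03], [-0.79, 2.21], [0.23, 2.52], [-1.04, 4.18], [0, 3.07], [-2.55, 2.55]. Speed limits (rad/s): [2.22, 2.22, 2.57, 3.14, 3.14, 3.14].

INTERFACE

Orientations are given as [roll, pitch, yaw] about the fixed x, y, z axes, in that order (R = Rz(yaw) Ry(pitch) Rx(roll)).
In Python, from cell import monitor, viewer, ticket, manip gives the robot as it stands.
- The arm moves only by the shell command python3 -m jog 'ROWS' [FORCE]. ROWS is JSON, a list of rows, each an object of numbers: "grip": the finger opening in cm, from 0 to 9.4; "dx", "dy", "dz": the shift along the tool's x, y, z in cm; "spin": the turn about the tool's y in degrees. In form: [{"grip": .., "dx": .., "dy": .., "dz": .., "spin": ..}, ...]. A call has 1 to 20 rows; each row is the pose to reach, as a shift and turn from the pose commanded when the call began, along the tool's axes at that moment; what a row does not reach only later rows make up. A row lasts 1/8 s, in which the tool goes at most 62.5 mm and 10.7 degrees, less where a joint would pass 70% of its speed; a pose out of reach is approached as far as the arm can. A call with a gripper value outside its range is refused whole. The fingers move at their own pace and stop on an object; FORCE is the grip in N (left out, the last holds). Time passes only in rows, so rows that repeat a pose let the fingers close. It gives the time, the measured TCP pose, the force and the opening at its end, in the units of the state.
- monitor.read_state(): the state, without advancing time (a new reading comes with each control period).
- viewer.camera(name): name is "side" or "top" or "wrist"; returns a dict with "color" (384x512x3 uint8, red, green, blue), "vertical_fov" (degrees; the focal length in pixels is half the picture's height over the tangent of half this angle, whatever the lens; pixels are square), "cx", "cy" (the principal point, pixels), "rvec" (rotation vector, rad) and "tvec" (3), from world to camera coordinates, as OpenCV has them. Camera axes: x right, y down, z forward; pixel columns grow to the right and rows downward; lengths in mm; the calibration is good to about 2 mm. The wrist camera is an equidistant fisheye: a pixel r from the principal point sees the ray r / f radians off the axis. A picture is of the moment at which its call begins. There is no depth.
- ticket.sign_off(): hands the job in, once; it reports no verdict.
The state is a dict: "clock": time; "joints": joint angles; "qd": joint speeds; "effort": joint torques, N m; "eef_pos": TCP position; "eef_rot": TCP orientation; "wrist_force": force on the tool from outside, world axes, zero at the start; "moment": the same for the moment, N m; "finger_gap": finger opening in mm.
Only numpy, scipy, OpenCV 4.12 (cv2) and the standard library are available. Lean on these libraries where they do the work, as an engineer would, in place of code of your own. Each camera call takes 0.05 s, during which the arm holds its last target. There are 200 camera calls.

TASK

A paper jam has just been cleared from the printer: with the fingertips, push its top cover down until it is shut flush and push the paper cassette fully home, without slamming either of them, and then press the larger key (resume) all the way down and let it up, so that printing goes on. Only push, do not pull the cover or the cassette further open, do not press the small power key, and leave the things on and around the printer where they stand.

Things in the scene. Friction and masses are not known exactly. Their poses are not given: they have to be found in the camera images.
- printer: compact white laser printer, fixed on the desk: 370 mm wide, 300 deep, 185 high (rear 75 mm: 200 high). Origin: centre of its underside; own x points from its front to its back, y to its left as the robot sees it, z up; turned by up to 0.3 rad. Its upright front is at own x = -150 mm. A level deck right of the cover, 185 mm above the desk, carries two keys on a dark strip.
- cassette_face (a point): centre of the outer, upright face of the paper cassette's projecting head, 42 mm above the desk; moves with it. Head 370 mm wide, from 9 to 75 mm above the desk, 45 mm from face to back; axes as the printer's (pushing along +x slides it in). Fully home, the back of the head meets the printer's front and the face stands 45 mm in front of it.
- cassette (a joint): how far the paper cassette is pulled out towards the robot, m: 0 = fully home, starts 0.02 to 0.055. Slides stiffly (about 4 N) and stays where it is left.
- cover_press (a point): point on the upper (outer) face of the top cover, in the middle of the flat strip along its free front edge: strip 246 mm wide, 140 to 200 mm from the hinge, this point at 170 mm. Moves with the cover; z is its outward normal, x points to the hinge. Shut, the strip is level and flush with the deck, 185 mm above the desk. Behind it the cover sinks into the output bay.
- cover_hinge (a point): middle of the cover's hinge line (along the printer's y), 185 mm above the desk at the rear edge of the cover; fixed to the printer.
- cover (a joint): opening angle of the top cover, rad: 0 = shut and flush, grows as the front edge rises; starts 0.4 to 0.85. The hinge is stiff: the cover stays at any angle and needs about 1 to 3 N near its front edge to push it down.
- resume_top (a point): centre of the top of the resume key: round light grey key, 22 mm across, standing 7 mm above the deck, the larger of the two and the nearer to the printer's front, at own x = -108, y = -151 mm of the printer. Pressed straight down.
- resume (a joint): travel of the resume key, m: 0 = up, 0.004 = fully down (about 4 N); springs back.
- power_top (a point): centre of the top of the power key: round light grey key, 12 mm across, 7 mm high, 60 mm behind the resume key. Not to be pressed.
- power (a joint): travel of the power key, m: 0 = up, 0.004 = fully down.
- tablets: small white screw-cap jar, 34 mm across, 58 mm high, standing on the printer's right-hand deck behind the power key; origin under its centre; leave it alone
- figurine: small pink pig figurine, 36 mm across, 60 mm high, standing on the narrow deck left of the printer's cover, 185 mm above the desk; origin under its centre; leave it alone
- stapler: dark desk stapler, 130 x 34 x 47 mm, lying on the desk right of and in front of the printer; origin under its centre, long axis x; leave it alone
- mug: white mug, 76 mm across, 90 mm high, its handle reaching out sideways by about 30 mm, on the desk beside the printer; origin under its centre; leave it alone
- drops: white capped bottle, 44 mm across, 85 mm high, on the desk beside the printer; origin under its centre; leave it alone
- pencup: dark red pen cup, 76 mm across, 95 mm high (pens to 150 mm), on the desk beside the printer; origin under its centre; leave it alone

How it is judged (in metres and radians):
On the way, in this order (a step that is already met when the one before it is completed fails the run):
1. the top cover is shut and the paper cassette is home, in either order (value of joint cover below 0.025 rad and value of joint cassette below 0.004 m), for 0.2 s.
2. with both shut, the resume key is pressed down (all of step 1 and value of joint resume above 0.003 m), for 0.1 s.
At the end, for the whole second after the job is handed in: The top cover is shut (within 0.025 rad, 5 mm at its front edge), the paper cassette is home (within 4 mm), and both keys are up again, after the resume key was pressed (at least 3 of its 4 mm) with the cover and cassette shut (all of step 1 and value of joint each of resume, power below 0.001 m); the robot touches nothing.
It fails at once if the power key is pressed (value of joint power above 0.002 m).
It fails at once if the cover is lifted or the cassette pulled further open than at any start (1.0 rad, 80 mm) (value of joint cover above 1 rad or value of joint cassette above 0.08 m).
It fails at once if the cover is slammed (faster than 4 rad/s) (velocity of joint cover below -4 rad/s).
It fails at once if the cassette is slammed (faster than 0.5 m/s) (velocity of joint cassette below -0.5 m/s).
It fails at once if a bystander is lifted, tipped over or moved by more than 30 mm (distance of any of tablets, figurine, stapler, mug, drops, pencup from where it was at the start of the episode above 0.03 m or angle between any of tablets, figurine, stapler, mug, drops, pencup's own z axis and vertical above 0.6 rad).
It also fails if it takes over 48 s, if anything falls off the work surface, if the arm or the gripper's body presses on something with over 40 N, if the wrist force passes 120 N, or if a joint passes its speed limit or range.

## Working session

There is one attempt and no reset: what is moved stays moved. The work goes in short steps, Python scripts to look and compute and a shell command to move; the robot and the scene stay as the last step left them, time stands still between calls to the robot, and variables do not carry over. Pictures are saved under pics/ and viewed, about 8 in all and at most 12, crops included, and the job is handed in when it is done.

```bash
mkdir -p pics; ls; python3 - <<'E'
from cell import monitor, viewer, ticket, manip
import cv2,numpy as np
print(manip.finger_overhang, monitor.read_state())
for n in ["side","top"]:
    c=viewer.camera(n); cv2.imwrite(f"pics/{n}0.png",c["color"][:,:,::-1])
    print(n,{k:v for k,v in c.items() if k!="color"})
E
```

```text
pics
8.0 {'clock': 0.0, 'joints': array([-1.35862152e+00,  3.00474976e-01,  1.52155947e+00,  4.34592368e-05,
        1.32070543e+00, -6.65980377e-02]), 'qd': array([ 5.38986998e-04, -1.01663651e-03,  1.37173383e-03, -5.98228710e-04,
       -7.60543548e-04, -2.33823046e-05]), 'effort': array([-1.36297320e-03, -5.31805944e+01, -3.52735555e+01,  7.07765669e-02,
        2.44184292e-02, -9.08290872e-05]), 'eef_pos': array([ 151.30385718, -528.5233328 ,  212.89334366]), 'eef_rot': array([-1.57067798e+00,  1.14187505e-03, -1.29203419e+00]), 'wrist_force': array([-0.30650721,  0.09683179, -0.33545368]), 'moment': array([-0.00852351, -0.03616759, -0.00435741]), 'finger_gap': 94.12810965347758}
side {'vertical_fov': 51.19209918958488, 'cx': 262.6496932436352, 'cy': 193.3199661757166, 'rvec': array([ 0.73306598, -2.60585266,  1.08145447]), 'tvec': array([ 466.72584302,  292.75202348, 1113.77381928])}
top {'vertical_fov': 51.328682041191215, 'cx': 255.04020852406546, 'cy': 182.50877808863225, 'rvec': array([ 2.15184991, -2.10438476,  0.2378976 ]), 'tvec': array([-35.63128639, 589.05826982, 965.83204086])}
```

View pics/side0.png

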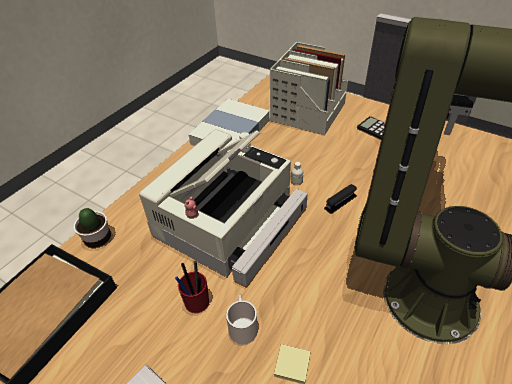

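View pics/top0.png

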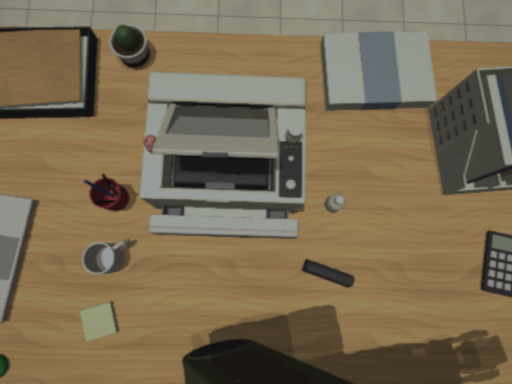

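The side view shows the printer with its cover raised and its cassette pulled out. In the top view the printer spans about columns 142-307 and rows 73-237. The keys are on the dark strip near (290,150-185), and the cassette head is at rows 215-237. I'll zoom in on the top view.

```bash
python3 - <<'E'
import cv2
a=cv2.imread("pics/top0.png")[62:247,130:350]
cv2.imwrite("pics/topc.png",cv2.resize(a,None,fx=3.2,fy=3.2,interpolation=cv2.INTER_CUBIC))
E
cat > h.py <<'E'
import numpy as np,cv2
def cam(c):
    f=c["color"].shape[0]/2/np.tan(np.radians(c["vertical_fov"])/2)
    R=cv2.Rodrigues(c["rvec"])[0]; t=np.array(c["tvec"]).ravel()
    return f,R,t,c["cx"],c["cy"]
def ray(c,p):
    f,R,t,cx,cy=cam(c); d=R.T@np.array([(p[0]-cx)/f,(p[1]-cy)/f,1]); return -R.T@t,d/np.linalg.norm(d)
def onz(c,p,z):
    o,d=ray(c,p); return o+d*(z-o[2])/d[2]
def proj(c,P):
    f,R,t,cx,cy=cam(c); q=R@np.array(P,float)+t; return np.array([f*q[0]/q[2]+cx,f*q[1]/q[2]+cy])
E
```

```text
(no output)
```

View pics/topc.png

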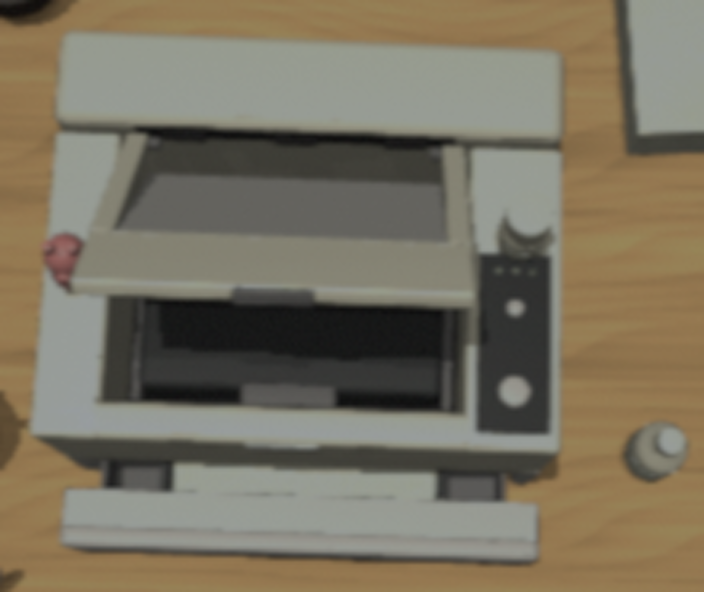

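The zoomed crop shows the resume key at (514,391), the power key at (515,308) and the deck's front edge running (33,435)-(556,450). The cassette head runs from (66,490)/(537,507) at its back to (62,545)/(537,560) at its front. The cover's front edge runs (72,290)-(474,303). Next I'll cast these points onto their planes.

```bash
python3 - <<'E'
from cell import viewer
from h import *
np.set_printoptions(precision=1,suppress=True)
c=viewer.camera("top"); P=lambda x,y:((x+.5)/3.2+129.5,(y+.5)/3.2+61.5)
print("cam",ray(c,(0,0))[0])
g=c["color"][62:247,130:350].astype(np.uint8)
k=cv2.cvtColor(g,cv2.COLOR_RGB2GRAY)
# keys by mask: bright blobs inside dark strip
s=k[82:134,150:171]; m=(s>95).astype(np.uint8)
n,_,st,ce=cv2.connectedComponentsWithStats(m)
keys=[]
for i in range(1,n):
    if 6<st[i,4]<150: 
        u=ce[i]+[280,144]; w=onz(c,u,192); print("key",st[i],u,w)
for nm,p,z in [("res",(514,391),192),("pow",(515,308),192),("FL",(33,435),185),("FR",(556,450),185),("RL",(65,33),200),("RR",(562,53),200),
  ("csBL",(66,490),75),("csBR",(537,507),75),("csFL",(63,526),75),("csFR",(537,541),75),("csbL",(62,545),9),("csbR",(537,560),9)]:
    print(nm,onz(c,P(*p),z))
E
```

```text
cam [ 387.8    0.5 1063.3]
key [ 8 12  6  5 21] [290.6 157.8] [622.  -98.7 192. ]
key [ 6 36 10  9 73] [290.3 183.8] [561.9 -98.2 192. ]
res [561.9 -98.  192. ]
pow [621.6 -98.6 192. ]
FL [524.  233.9 185. ]
FR [ 522.1 -128.2  185. ]
RL [816.3 229.2 200. ]
RR [ 812.5 -131.7  200. ]
csBL [498.9 234.6  75. ]
csBR [ 493.9 -129.4   75. ]
csFL [471.2 235.   75. ]
csFR [ 467.6 -129.3   75. ]
csbL [461.3 250.3   9. ]
csbR [ 457.4 -138.     9. ]
```

```bash
python3 - <<'E'
from cell import viewer
from h import *
np.set_printoptions(precision=1,suppress=True)
c=viewer.camera("top"); P=lambda x,y:((x+.5)/3.2+129.5,(y+.5)/3.2+61.5)
yaw=-.009;cs,sn=np.cos(yaw),np.sin(yaw);R=np.array([[cs,-sn,0],[sn,cs,0],[0,0,1]])
o=np.array([562,-98.2,0])-R@[-108,-151,0];print("origin",o)
def own(p): return R.T@(np.array(p)-o)
for nm,p,z in [("stepL",(57,123),200),("stepR",(562,140),200),("openFL",(97,404),185),("openFR",(466,413),185),("hingeL",(148,132),185),("hingeR",(440,143),185)]:
    print(nm,own(onz(c,P(*p),z)))
for nm,p in [("L",(72,288)),("R",(474,302)),("Lt",(76,278)),("Rt",(474,290))]:
    a,d=ray(c,P(*p)); a=own(a); d=R.T@d
    for hx in (75,70):
        r=np.array([a[0]-hx,a[2]-185]); e=d[[0,2]]
        k=np.roots([e@e,2*r@e,r@r-200**2])
        for t in k:
            q=a+d*t
            print(nm,hx,q,"th",np.arctan2(q[2]-185,hx-q[0]))
E
```

```text
origin [671.4  51.8   0. ]
stepL [ 74.  178.8 200. ]
stepR [  75.5 -182.5  200. ]
openFL [-125.8  138.5  185. ]
openFR [-123.5 -118.2  185. ]
hingeL [ 75.9 116.8 185. ]
hingeR [ 75.8 -95.5 185. ]
L 75 [  8.4 208.7  -3.6] th -1.2312959592474177
L 75 [-78.2 130.7 313.5] th 0.6979659024300029
L 70 [  8.9 209.2  -5.4] th -1.260351857587448
L 70 [-79.4 129.6 317.9] th 0.7270218007700325
R 75 [   8.4 -137.1   -3.6] th -1.2311988768526732
R 75 [ -78.2 -112.4  313.5] th 0.6978976747856606
R 70 [   8.9 -137.2   -5.4] th -1.2602564870215254
R 70 [ -79.4 -112.   317.9] th 0.7269552849545132
Lt 75 [ 18.3 206.8  -6.8] th -1.2834304057643704
Lt 75 [-73.4 127.4 319. ] th 0.7344130658481179
Lt 70 [ 18.7 207.2  -8.3] th -1.3116197502071514
Lt 70 [-74.6 126.4 323.2] th 0.7626024102908991
Rt 75 [  20.2 -137.2   -7.3] th -1.2931568142670131
Rt 75 [ -72.5 -111.7  320. ] th 0.7411717520315826
Rt 70 [  20.6 -137.3   -8.8] th -1.3211955722729136
Rt 70 [ -73.7 -111.4  324.1] th 0.7692105100374838
```

Checks against the given sizes agree: keys 60 mm apart, hinge at own x=75, cover about 243 mm wide. Printer origin is about (671,52), yaw about -0.009. The cover is open about 0.72 rad and the cassette is out about 25 mm. I'll close the fingers and go above the cover strip.

```bash
python3 -m jog '[{"grip":0,"dx":0,"dy":-6,"dz":0,"spin":0},{"grip":0,"dx":0,"dy":-12,"dz":0,"spin":0},{"grip":0,"dx":0,"dy":-15,"dz":0,"spin":0},{"grip":0,"dx":-4.4,"dy":-15,"dz":6.1,"spin":-10},{"grip":0,"dx":-7.9,"dy":-15,"dz":11,"spin":-20},{"grip":0,"dx":-11.4,"dy":-15,"dz":15.9,"spin":-30},{"grip":0,"dx":-14.9,"dy":-15,"dz":20.8,"spin":-40},{"grip":0,"dx":-18.4,"dy":-15,"dz":25.7,"spin":-50},{"grip":0,"dx":-21.9,"dy":-15,"dz":30.6,"spin":-60},{"grip":0,"dx":-25.4,"dy":-15,"dz":35.5,"spin":-70},{"grip":0,"dx":-28.9,"dy":-15,"dz":40.4,"spin":-73.5},{"grip":0,"dx":-32.4,"dy":-15,"dz":45.3,"spin":-73.5},{"grip":0,"dx":-36,"dy":-15,"dz":50.2,"spin":-73.5},{"grip":0,"dx":-40,"dy":-15,"dz":55.8,"spin":-73.5},{"grip":0,"dx":-43.8,"dy":-15,"dz":61,"spin":-73.5},{"grip":0,"dx":-43.8,"dy":-15,"dz":61,"spin":-73.5},{"grip":0,"dx":-43.8,"dy":-15,"dz":61,"spin":-73.5},{"grip":0,"dx":-43.8,"dy":-15,"dz":61,"spin":-73.5}]' 10
python3 - <<'E'
from cell import viewer,monitor
import cv2
print(monitor.read_state()["wrist_force"])
c=viewer.camera("side");cv2.imwrite("pics/s1.png",cv2.resize(c["color"][90:300,100:380,::-1],None,fx=2.5,fy=2.5))
E
```

```text
clock: 2.45
eef_pos: [616.8, 59.1, 364.0]
eef_rot: [-1.571, -0.001, -0.01]
wrist_force: [-0.2, 0.5, 0.2]
finger_gap: 0.5
[-0.21725704  0.47404797  0.15649821]
```

View pics/s1.png

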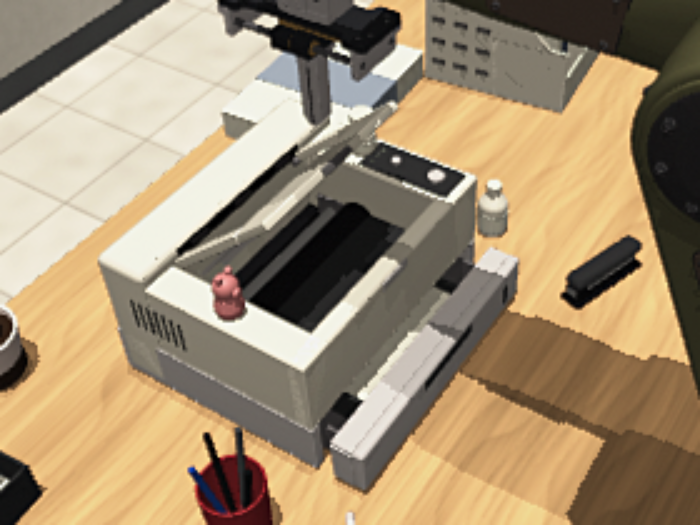

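The side view shows the closed fingers at (315,110), centred over the strip and clear of the cover. The jaws' long axis lies along world x, so I'll turn 90° before working.

```bash
python3 -m jog '[{"grip":0,"spin":-10},{"grip":0,"spin":-20},{"grip":0,"spin":-30},{"grip":0,"spin":-40},{"grip":0,"spin":-50},{"grip":0,"spin":-60},{"grip":0,"spin":-70},{"grip":0,"spin":-80},{"grip":0,"spin":-90},{"grip":0,"spin":-90},{"grip":0,"spin":-90}]'
python3 -m jog '[{"dy":2},{"dy":4},{"dy":5},{"dy":6},{"dy":6.8,"dz":0.6},{"dy":7.5,"dz":1.1}]'
```

```text
validation failed for argument at $[0]...
validation failed for argument at $[0]...
```

```bash
python3 -m jog '[{"grip":0,"dx":0,"dy":0,"dz":0,"spin":-10},{"grip":0,"dx":0,"dy":0,"dz":0,"spin":-20},{"grip":0,"dx":0,"dy":0,"dz":0,"spin":-30},{"grip":0,"dx":0,"dy":0,"dz":0,"spin":-40},{"grip":0,"dx":0,"dy":0,"dz":0,"spin":-50},{"grip":0,"dx":0,"dy":0,"dz":0,"spin":-60},{"grip":0,"dx":0,"dy":0,"dz":0,"spin":-70},{"grip":0,"dx":0,"dy":0,"dz":0,"spin":-80},{"grip":0,"dx":0,"dy":0,"dz":0,"spin":-90},{"grip":0,"dx":0,"dy":0,"dz":0,"spin":-90},{"grip":0,"dx":0,"dy":0,"dz":0,"spin":-90}]'
```

```text
clock: 3.88
eef_pos: [617.1, 59.7, 363.8]
eef_rot: [-1.571, 0.0, 1.557]
wrist_force: [-0.1, -0.8, -0.7]
finger_gap: 0.7
```

```bash
python3 -m jog '[{"grip":0,"dx":0,"dy":2,"dz":0,"spin":0},{"grip":0,"dx":0,"dy":4,"dz":0,"spin":0},{"grip":0,"dx":0,"dy":5,"dz":0,"spin":0},{"grip":0,"dx":0,"dy":6,"dz":0,"spin":0},{"grip":0,"dx":0,"dy":6.8,"dz":0.6,"spin":0},{"grip":0,"dx":0,"dy":7.5,"dz":1.1,"spin":0},{"grip":0,"dx":0,"dy":7.5,"dz":1.1,"spin":0}]'
```

```text
clock: 4.75
eef_pos: [605.8, 60.3, 288.2]
eef_rot: [-1.57, 0.0, 1.562]
wrist_force: [-0.3, 0.1, 0.3]
finger_gap: 0.7
```

```bash
python3 -m jog '[{"grip":0,"dx":0,"dy":0.7,"dz":0.4,"spin":0},{"grip":0,"dx":0,"dy":1.5,"dz":0.9,"spin":0},{"grip":0,"dx":0,"dy":2.2,"dz":1.3,"spin":0},{"grip":0,"dx":0,"dy":3,"dz":1.6,"spin":0}]'
python3 - <<'E'
from cell import viewer
import cv2
c=viewer.camera("side");cv2.imwrite("pics/s2.png",cv2.resize(c["color"][100:260,130:330,::-1],None,fx=3,fy=3))
E
```

```text
clock: 5.25
eef_pos: [589.9, 60.5, 258.0]
eef_rot: [-1.571, 0.0, 1.562]
wrist_force: [-0.3, 0.3, 1.0]
finger_gap: 0.5
```

View pics/s2.png

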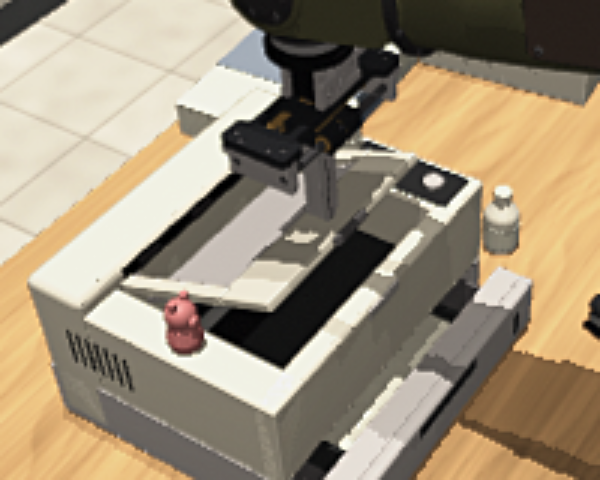

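The fingers are at (322,210), on the strip, and the cover is partway down. Continuing.

```bash
python3 -m jog '[{"grip":0,"dx":0,"dy":0.8,"dz":0.3,"spin":0},{"grip":0,"dx":0,"dy":1.6,"dz":0.6,"spin":0},{"grip":0,"dx":0,"dy":2.4,"dz":0.8,"spin":0},{"grip":0,"dx":0,"dy":3.2,"dz":1.0,"spin":0},{"grip":0,"dx":0,"dy":4,"dz":1.1,"spin":0},{"grip":0,"dx":0,"dy":4.8,"dz":1.2,"spin":0},{"grip":0,"dx":0,"dy":5.6,"dz":1.3,"spin":0},{"grip":0,"dx":0,"dy":6.1,"dz":1.3,"spin":0},{"grip":0,"dx":0,"dy":6.4,"dz":1.3,"spin":0},{"grip":0,"dx":0,"dy":6.6,"dz":1.3,"spin":0},{"grip":0,"dx":0,"dy":6.6,"dz":1.3,"spin":0}]'
```

```text
clock: 6.68
eef_pos: [577.3, 60.6, 193.2]
eef_rot: [-1.571, 0.0, 1.562]
wrist_force: [-4.4, -0.5, 6.5]
finger_gap: 0.6
```

The tip is stopped at z=185 with 6.5 N against it, so the cover is shut. Now lift, back off in front of the cassette and go down.

```bash
python3 -m jog '[{"grip":0,"dx":0,"dy":-2,"dz":1.3,"spin":0},{"grip":0,"dx":0,"dy":-5,"dz":1.3,"spin":0},{"grip":0,"dx":0,"dy":-7,"dz":4,"spin":0},{"grip":0,"dx":-0.3,"dy":-7,"dz":8,"spin":0},{"grip":0,"dx":-0.6,"dy":-7,"dz":12,"spin":0},{"grip":0,"dx":-0.6,"dy":-7,"dz":16,"spin":0},{"grip":0,"dx":-0.6,"dy":-4,"dz":16,"spin":0},{"grip":0,"dx":-0.6,"dy":0,"dz":16,"spin":0},{"grip":0,"dx":-0.6,"dy":4,"dz":16,"spin":0},{"grip":0,"dx":-0.6,"dy":8,"dz":16,"spin":0},{"grip":0,"dx":-0.6,"dy":12,"dz":16,"spin":0},{"grip":0,"dx":-0.6,"dy":14.4,"dz":16,"spin":0},{"grip":0,"dx":-0.6,"dy":14.4,"dz":16,"spin":0},{"grip":0,"dx":-0.6,"dy":14.4,"dz":16,"spin":0}]'
```

```text
clock: 8.43
eef_pos: [417.9, 56.1, 49.5]
eef_rot: [-1.572, -0.0, 1.562]
wrist_force: [-0.1, 0.1, 0.7]
finger_gap: 0.3
```

```bash
python3 -m jog '[{"grip":0,"dx":0,"dy":0,"dz":-1,"spin":0},{"grip":0,"dx":0,"dy":0,"dz":-1.8,"spin":0},{"grip":0,"dx":0,"dy":0,"dz":-2.4,"spin":0},{"grip":0,"dx":0,"dy":0,"dz":-3,"spin":0},{"grip":0,"dx":0,"dy":0,"dz":-3.6,"spin":0},{"grip":0,"dx":0,"dy":0,"dz":-4.2,"spin":0},{"grip":0,"dx":0,"dy":0,"dz":-4.7,"spin":0},{"grip":0,"dx":0,"dy":0,"dz":-4.9,"spin":0}]'
python3 -m jog '[{"grip":0,"dx":0,"dy":0,"dz":-0.1,"spin":0},{"grip":0,"dx":0,"dy":0,"dz":-0.2,"spin":0},{"grip":0,"dx":0,"dy":0,"dz":-0.3,"spin":0},{"grip":0,"dx":0,"dy":0,"dz":-0.3,"spin":0}]'
```

```text
clock: 9.43
eef_pos: [466.4, 55.6, 48.4]
eef_rot: [-1.571, -0.0, 1.562]
wrist_force: [-5.0, -0.1, 1.9]
finger_gap: 0.3
clock: 9.93
eef_pos: [468.8, 55.6, 48.4]
eef_rot: [-1.57, 0.0, 1.562]
wrist_force: [-6.9, -0.1, 3.6]
finger_gap: 0.2
```

```bash
python3 -m jog '[{"grip":0,"dx":0,"dy":0,"dz":-0.2,"spin":0},{"grip":0,"dx":0,"dy":0,"dz":-0.4,"spin":0},{"grip":0,"dx":0,"dy":0,"dz":-0.4,"spin":0}]'
```

```text
clock: 10.3
eef_pos: [468.8, 55.6, 48.1]
eef_rot: [-1.56, 0.0, 1.562]
wrist_force: [-40.0, -1.0, 30.5]
finger_gap: 0.3
```

The cassette stopped hard at TCP x=468.8 (predicted 468), so it is home. Back off, lift and go above the resume key.

```bash
python3 -m jog '[{"grip":0,"dx":0,"dy":0,"dz":1.5,"spin":0},{"grip":0,"dx":0,"dy":0,"dz":4,"spin":0},{"grip":0,"dx":0,"dy":-5,"dz":4,"spin":0},{"grip":0,"dx":0,"dy":-10,"dz":4,"spin":0},{"grip":0,"dx":0,"dy":-15,"dz":4,"spin":0},{"grip":0,"dx":0,"dy":-19,"dz":4,"spin":0},{"grip":0,"dx":-4,"dy":-19,"dz":1,"spin":0},{"grip":0,"dx":-8,"dy":-19,"dz":-2,"spin":0},{"grip":0,"dx":-12,"dy":-19,"dz":-5,"spin":0},{"grip":0,"dx":-15.3,"dy":-19,"dz":-8.8,"spin":0},{"grip":0,"dx":-15.3,"dy":-19,"dz":-8.8,"spin":0},{"grip":0,"dx":-15.3,"dy":-19,"dz":-8.8,"spin":0}]'
python3 - <<'E'
from cell import viewer
import cv2
c=viewer.camera("side");a=cv2.resize(c["color"][120:280,130:330,::-1],None,fx=3,fy=3)
cv2.imwrite("pics/s3.png",a)
E
```

```text
clock: 11.8
eef_pos: [559.7, -98.0, 238.4]
eef_rot: [-1.571, -0.0, 1.562]
wrist_force: [-1.3, -0.2, 0.1]
finger_gap: 0.1
```

View pics/s3.png

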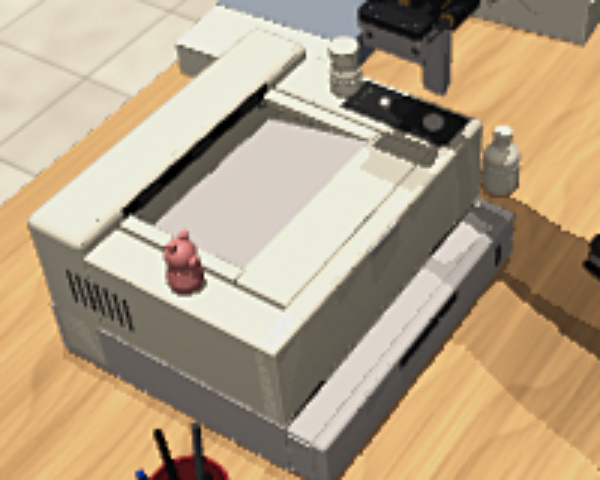

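The side view shows the cover flush, the cassette head against the printer front, and the fingers above the resume key at (433,120). Pressing.

```bash
python3 -m jog '[{"grip":0,"dx":0,"dy":1.5,"dz":-0.2,"spin":0},{"grip":0,"dx":0,"dy":3,"dz":-0.2,"spin":0},{"grip":0,"dx":0,"dy":3.6,"dz":-0.2,"spin":0},{"grip":0,"dx":0,"dy":4,"dz":-0.2,"spin":0},{"grip":0,"dx":0,"dy":4.2,"dz":-0.2,"spin":0},{"grip":0,"dx":0,"dy":4.4,"dz":-0.2,"spin":0},{"grip":0,"dx":0,"dy":4.4,"dz":-0.2,"spin":0},{"grip":0,"dx":0,"dy":4.4,"dz":-0.2,"spin":0}]'
```

```text
clock: 12.85
eef_pos: [561.9, -98.2, 196.1]
eef_rot: [-1.572, 0.0, 1.562]
wrist_force: [-6.6, 1.6, 13.0]
finger_gap: 0.6
```

The tip is at 188.1 with 13 N, which is the full 4 mm of travel. I'll hold with a slightly firmer press, then lift well clear.

```bash
python3 -m jog '[{"grip":0,"dx":0,"dy":0.1,"dz":0,"spin":0},{"grip":0,"dx":0,"dy":0.1,"dz":0,"spin":0},{"grip":0,"dx":0,"dy":0.1,"dz":0,"spin":0},{"grip":0,"dx":0,"dy":-1,"dz":0,"spin":0},{"grip":0,"dx":0,"dy":-5,"dz":0,"spin":0},{"grip":0,"dx":0,"dy":-10,"dz":2,"spin":0},{"grip":0,"dx":0,"dy":-12,"dz":6,"spin":0},{"grip":0,"dx":0,"dy":-12,"dz":11,"spin":0},{"grip":0,"dx":0,"dy":-12,"dz":15,"spin":0},{"grip":0,"dx":0,"dy":-12,"dz":15,"spin":0},{"grip":0,"dx":0,"dy":-12,"dz":15,"spin":0}]'
python3 - <<'E'
from cell import viewer
import cv2,numpy as np
a=viewer.camera("side")["color"][120:280,130:330,::-1];b=viewer.camera("top")["color"][62:262,80:350,::-1]
b=cv2.resize(b,None,fx=1.4,fy=1.4);a=cv2.resize(a,(int(200*280/160),280))
cv2.imwrite("pics/s4.png",np.hstack([a,b]))
E
```

```text
clock: 14.22
eef_pos: [412.3, -97.1, 314.8]
eef_rot: [-1.572, 0.0, 1.561]
wrist_force: [-0.0, -0.2, -0.8]
finger_gap: 0.6
```

View pics/s4.png

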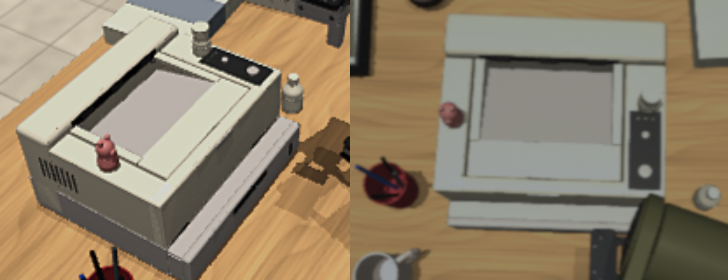

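The views show the cover flush, the cassette home, both keys up, everything else still in place and the robot clear. Handing in.

```bash
python3 -c "
from cell import ticket; print(ticket.sign_off())"
```

```text
the job is handed in; nothing more can be done
None
```

The job is done and handed in at about 14 s; the sign-off gave no verdict. With closed fingertips I pushed the cover shut, pushed the cassette home, then pressed the resume key and let it up.

- **Cover:** the fingertips stopped at 185 mm above the desk with about 6.5 N, which is the flush height.
- **Cassette:** it stopped hard with the tool at x = 468.8 mm, against 468 predicted. The wrist force was about 40 N along x, with about 30 N vertical that I put down to friction at the tips.
- **Resume key:** the fingertips reached 188.1 mm with 13 N, which is the full 4 mm of travel. I held it there, then lifted clear.
- **Final pictures:** the cover is flush, the cassette is home and the robot is clear of everything. Both keys look up, and the objects in view (the stapler was not) look unmoved. I judged this by eye and did not measure it.

Nothing disagreed in these checks except one early measurement. The cassette's front edge fell at 451 to 459 mm depending on the height assumed, so I pushed until I felt the stop. Two move commands were refused for missing fields before anything moved.

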